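Fetch the long griddle turner out of the half-covered tool bin

TASK

Lift the loose cover off the open half of the steel tool bin and lay it gently, flat and handle up, in the middle of the white cutting board. Then take the long griddle turner out of the bin through that opening - it is longer than the opening, so tilt it handle end first and draw the blade out from under the fixed half of the top - and finish still holding it in the gripper, motionless, with every part of the turner about a hand's breadth (10 cm) above the bin's rim and touching nothing else. Leave the short brush in the bin and all the other things where they stand.

Things in the scene. Friction and masses are not known exactly. Their poses are not given: they have to be found in the camera images.
- bin: Fixed stainless tool bin, inside 360 (x) x 240 (y) mm, walls and floor 4 mm, rim 80 mm above the table with a 12 mm flange outward. Origin: centre of its underside, z up, x along its length. From x = +20 to +180 mm it is roofed by a welded plate 4 mm thick, underside 72 mm above the inner floor, top flush with the rim. A small bar handle stands out 26 mm on the +x end.
- bin_opening (a point): Centre of the bin's opening, in the plane of its rim; bin frame (-80, 0, 80) mm. The opening reaches from bin x = -180 to +20 mm and over the full inside width: 200 x 240 mm. The loose cover closes it at the start.
- cover: Loose steel cover of the opening, 214 (x) x 258 (y) mm, about 0.3 kg: 3 mm plate over an 8 mm turned-down lip that has 4 mm play in the opening. Origin: centre of the lip's lower edge, z up. Seated on the bin, its axes are parallel to the bin's and its origin is 72 mm above the table; lying on the cutting board, 15 mm.
- cover_handle (a point): Centre of the grip bar of the cover's strap handle, 45 mm above the cover's origin: level black bar, 124 mm long along the cover's y axis, 14 mm wide along its x axis, 16 mm high, with 26 mm of free space between bar and plate.
- turner: Long griddle turner, 330 mm, about 0.2 kg, lying flat on the bin's inner floor, within 3 degrees along its length, blade hidden under the roofed half. Origin: middle of its length, underside; x from handle to blade (the bin's +x), z up. Handle x = -165 to +35 mm, 22 mm wide and thick; thin neck; blade x = +65 to +165 mm, 72 mm wide, 3 mm thick. It balances near x = +10 mm.
- turner_handle_end (a point): Centre of the end face of the turner's black handle; turner frame (-165, 0, 11) mm. At the start 5 to 23 mm from the bin's -x end wall, within 40 mm of the bin's middle line.
- turner_blade_tip (a point): Middle of the front edge of the turner's blade; turner frame (165, 0, 1.5) mm.
- board: White polyethylene cutting board, fixed, 340 (x) x 260 (y) x 15 mm, on low steel runners. Origin: centre of its underside, on the table; z up.
- brush: Bystander: short steel-handled brush with a black head, 151 mm long, up to 26 mm wide, 14 mm high, lying in the bin beside the turner along the bin's -y wall. Origin: near its middle, underside.
- tin: Bystander: round aluminium spice tin, 64 mm across, 34 mm high, standing on the fixed half of the bin's top. Origin: centre of its underside.
- bottle: Bystander: clear squeeze bottle with white nozzle, empty, 60 mm across, 195 mm high. Origin: centre of its underside.
- jar: Bystander: glass jar with steel lid, 60 mm across, 105 mm high. Origin: centre of its underside.
- bowl: Bystander: small steel bowl, 120 mm across, 55 mm high. Origin: centre of its underside.
- scraper: Bystander: steel bench scraper with a black grip, lying flat, 117 x 150 mm, 24 mm high. Origin: near its middle, at its underside.

How it is judged (in metres and radians):
On the way, in this order (a step that is already met when the one before it is completed fails the run):
1. the cover lies flat, handle up, released, in the middle of the cutting board (horizontal distance between cover and board below 0.07 m and angle between cover's own z axis and vertical below 0.06 rad and z of cover in the frame of board between 0.01 and 0.021 m and contact force between the fingers and cover below 0.2 N and linear speed of cover below 0.03 m/s), for 0.2 s.
2. the turner is held tilted through the opening: handle end above the rim, blade tip still inside the bin below the rim (contact force between the fingers and turner above 2 N and height (world z) of turner_handle_end above 0.1 m and height (world z) of turner_blade_tip below 0.07 m and x of turner_blade_tip in the frame of bin between -0.18 and 0.18 m and y of turner_blade_tip in the frame of bin between -0.12 and 0.12 m), for 0.1 s.
At the end, for the whole second after the job is handed in: The gripper holds the turner still (under 30 mm/s), both its ends more than 50 mm above the bin's rim, touching no other thing; the cover lies flat on the cutting board, released, handle up, its centre within 70 mm of the board's; the brush is still in the bin (all of step 1 and contact force between the fingers and turner above 2 N and x of brush in the frame of bin between -0.18 and 0.18 m and y of brush in the frame of bin between -0.12 and 0.12 m and z of brush in the frame of bin below 0.06 m and height (world z) of each of turner_handle_end, turner_blade_tip above 0.13 m and linear speed of turner below 0.03 m/s and contact force between turner and bin below 0.1 N and contact force between turner and cover below 0.1 N and contact force between turner and board below 0.1 N and contact force between turner and tin below 0.1 N and contact force between turner and bottle below 0.1 N and contact force between turner and jar below 0.1 N and contact force between turner and bowl below 0.1 N and contact force between turner and scraper below 0.1 N); the arm keeps its last pose, push and grip.
It fails at once if a bystander (tin, bottle, jar, bowl or scraper) is moved more than 30 mm (distance of any of tin, bottle, jar, bowl, scraper from where it was at the start of the episode above 0.03 m).
It fails at once if the cover is dropped (let go and falling faster than 0.5 m/s) (contact force between the fingers and cover below 0.2 N and linear speed of cover above 0.5 m/s).
It also fails if it takes over 58 s, if anything falls off the work surface, if the arm or the gripper's body presses on something with over 40 N, if the wrist force passes 120 N, or if a joint passes its speed limit or range.

ROBOT

A 6-joint arm with a two-finger parallel gripper is mounted at the origin on the work surface. World frame = base frame: x ahead of the robot, y to its left, z up, the work surface at z = 0. Lengths are in m, angles in degrees, forces in N, time in s.
With the tool pointing down it reaches from about 0.35 to 0.875 m from the base axis. Payload 4.2 kg.
Tool frame: the origin (TCP) lies at the very end of the fingers, on their centre line; the grasp point (between the pads) lies 19 mm behind it; z points along the fingers, y is the line along which they close (so a half turn about z gives the same grasp; the last joint's range is limited). The gripper opens to 87 mm and grips with 3 to 60 N. Pads are 19 mm wide; open, the fingers measure 117 mm over their backs; the gripper's body (75 mm by 190 mm) begins 51 mm behind the grasp point.
Start: joints at [84.832, 22.042, 0.453, 0, -68.411, -14.817], TCP at [0.214, 0.587, 0.223] pointing down, gripper open.
Joint ranges: [-179.83, 179.83], [-69.29, 118.12], [-61.27, 80.66], [-181.25, 117.63], [-171.15, -9.14], [-177.46, 177.46]. Speed limits (degrees/s): [159.86, 159.86, 180, 180, 180, 180].

INTERFACE

Orientations are given as a 3x3 rotation matrix whose columns are the frame's x, y, z axes.
In Python, from station import monitor, cams, ticket gives the robot as it stands.
- The arm moves only by the tool drive_tool, never from a script. Its argument "moves" is a list of rows, each an object with "delta_pos": the shift along the tool's x, y, z in mm, a list of three; "turn": the turn about the tool's z in rad; "claw": the opening, from 0 (shut) to 1 (fully open). A call has 1 to 12 rows; each row shifts and turns the commanded pose from where the row before left it, along the tool's axes as they then stand; what a row does not reach is not made up. A row lasts 1/8 s, in which the tool goes at most 62.5 mm and 10.7 degrees, less where a joint would pass 70% of its speed; a pose out of reach is approached as far as the arm can. A call is refused whole if a number of a shift passes 62.5 or a number of a turn 0.188, either way. A call with a gripper value outside its range is refused whole. The fingers move at their own pace and stop on an object; the grip force is fixed at half the most. Time passes only in rows, so rows that do not move let the fingers close. It gives the time, the measured TCP pose, the force, the opening and the grip force at its end, in the units of the state.
- monitor.sense(): the state, without advancing time (a new reading comes with each control period).
- cams.capture(name): name is "scene" or "top"; returns a dict with "color" (420x560x3 uint8, red, green, blue), "range_z" (420x560 float32, m along the optical axis (not along the pixel's ray), 0 where there is no reading), "vertical_fov" (degrees; the focal length in pixels is half the picture's height over the tangent of half this angle, whatever the lens; pixels are square), "cx", "cy" (the principal point, pixels), "dist" ([k1, k2, p1, p2, k3] as OpenCV has them; the pictures are not rectified), "extrinsics" (4x4, takes a point from camera to world coordinates). Camera axes: x right, y down, z forward; pixel columns grow to the right and rows downward; lengths in m; the calibration is good to about 2 mm. A picture is of the moment at which its call begins.
- ticket.finish_job(): hands the job in; it is judged then, once.
The state is a dict: "time_s": time; "joints": joint angles; "joint_velocities": joint speeds; "effort": joint torques, N m; "tcp_pos": TCP position; "ee_rot": TCP orientation; "wrist_force": force on the tool from outside, world axes, zero at the start; "moment": the same for the moment, N m; "gripper_width": opening from 0.0 (shut) to 1.0 (fully open); "gripper_force": force on a finger pad.
Only numpy, scipy, OpenCV 4.12 (cv2) and the standard library are available. Lean on these libraries where they do the work, as an engineer would, in place of code of your own. Each camera call takes 0.05 s, during which the arm holds its last target. There are 200 camera calls.

## Working session

There is one attempt and no reset: what is moved stays moved. The work goes in short steps, Python scripts to look and compute and a tool call to move; the robot and the scene stay as the last step left them, time stands still between calls to the robot, and variables do not carry over. Pictures are saved under pics/ and viewed, at most 10 in all, crops included, and the job is handed in when it is done.

Besides the shell and the picture viewer there is one more tool, called after "Call:" by a JSON object that holds its "name" and its "arguments", one argument or row to a line. drive_tool: Moves the arm, as the interface text tells. Its arguments: {"type":"object","properties":{"moves":{"type":"array","items":{"type":"object","properties":{"delta_pos":{"type":"array","items":{"type":"number"}},"turn":{"type":"number"},"claw":{"type":"number"}}}}},"required":["moves"]}

```bash
mkdir -p pics; ls; cat > h.py <<'E'
import numpy as np, cv2
from station import monitor, cams, ticket
def cap(n):
    c=cams.capture(n); f=210/np.tan(np.radians(c["vertical_fov"]/2))
    c["K"]=np.array([[f,0,c["cx"]],[0,f,c["cy"]],[0,0,1]]); return c
def cloud(c):
    h,w=c["range_z"].shape
    uv=np.stack(np.meshgrid(np.arange(w),np.arange(h)),-1).reshape(-1,1,2).astype(np.float32)
    n=cv2.undistortPoints(uv,c["K"],np.array(c["dist"],float)).reshape(h,w,2)
    z=c["range_z"][...,None]; p=np.concatenate([n*z,z],-1); T=np.array(c["extrinsics"])
    P=p@T[:3,:3].T+T[:3,3]; P[c["range_z"]==0]=np.nan; return P
def ray(c,u,v,z):
    n=cv2.undistortPoints(np.array([[[u,v]]],np.float32),c["K"],np.array(c["dist"],float))[0,0]
    T=np.array(c["extrinsics"]); d=T[:3,:3]@np.array([n[0],n[1],1]); o=T[:3,3]
    return o+d*(z-o[2])/d[2]
E
python3 - <<'E'
from h import *
for n in("scene","top"):
    c=cap(n); cv2.imwrite(f"pics/{n}0.png",c["color"][...,::-1]); np.save(n,cloud(c)); print(n,np.round(c["extrinsics"],3).tolist(),c["dist"])
s=monitor.sense();print(s)
E
```

```text
pics
scene [[-0.672, 0.528, -0.519, 1.159], [0.741, 0.496, -0.453, 0.448], [0.019, -0.689, -0.725, 0.829], [0.0, 0.0, 0.0, 1.0]] [-0.08722577  0.          0.          0.          0.        ]
top [[-0.004, -0.997, 0.075, 0.532], [-1.0, 0.006, 0.02, -0.019], [-0.021, -0.075, -0.997, 1.491], [0.0, 0.0, 0.0, 1.0]] [-0.10659628  0.          0.          0.          0.        ]
{'time_s': 0.1, 'joints': array([ 8.48329563e+01,  2.20875128e+01,  3.88157833e-01, -2.35343817e-02,
       -6.84130270e+01, -1.48168277e+01]), 'joint_velocities': array([-0.04619231,  0.0026071 ,  0.24001131,  0.00600132,  0.00730038,
        0.07179437]), 'effort': array([-4.62115768e-04, -3.91688812e+01,  1.87934822e+01,  4.23193216e+00,
        1.34449918e-02, -7.00428745e-05]), 'tcp_pos': array([0.21340306, 0.5868653 , 0.22156518]), 'ee_rot': array([[ 9.39737113e-01, -3.41897424e-01, -5.57034016e-04],
       [-3.41897852e-01, -9.39735163e-01, -1.91903854e-03],
       [ 1.32649883e-04,  1.99384047e-03, -9.99998004e-01]]), 'wrist_force': array([ 0.56529444, -0.31725057,  0.2816001 ]), 'moment': array([-0.03088071,  0.03920847, -0.04153307]), 'gripper_force': 0.0, 'gripper_width': 1.0008241352294247}
```

View pics/scene0.png

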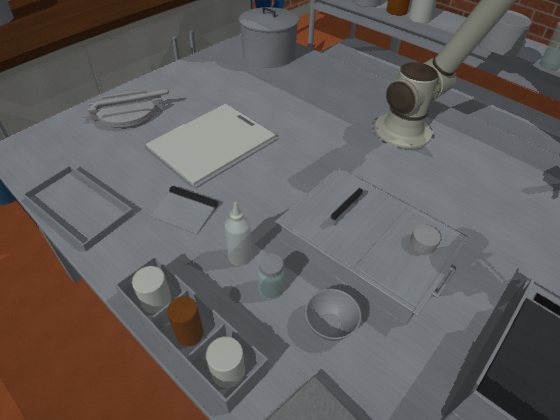

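View pics/top0.png

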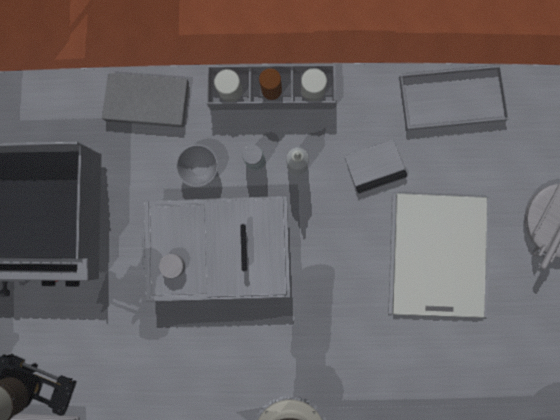

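The scene view shows the bin with its cover bar near (348,204), the tin at (425,238) and the board at (211,143). In the top view the cover bar is at (244,247), the tin at (171,266) and the board centre near (440,255). The open half faces world -y.

```bash
python3 - <<'E'
from h import *
c=cap("top");P=cloud(c);im=c["color"].astype(int);g=im.sum(2)/3
def blob(m,box):
    M=np.zeros(m.shape,np.uint8);u0,u1,v0,v1=box;M[v0:v1,u0:u1]=m[v0:v1,u0:u1]
    n,l,st,_=cv2.connectedComponentsWithStats(M);k=1+np.argmax(st[1:,4]);return l==k
def rect(m,z,name):
    r,_,=cv2.findContours(m.astype(np.uint8),0,2);cn=max(r,key=cv2.contourArea)[:,0]
    W=np.array([ray(c,u,v,z)[:2] for u,v in cn]);R=cv2.minAreaRect((W*1000).astype(np.float32))
    print(name,np.round(R[0],1),np.round(R[1],1),round(R[2],2),"z",np.round(np.nanmedian(P[m][:,2]),4));return W
rect(blob(g<40,(230,260,215,280)),.125,"bar")
rect(blob(g>130,(380,500,180,325)),.015,"board")
z=P[...,2]
b=np.zeros(z.shape,bool);b[185:310,140:300]=1
m=blob((abs(z-.081)<.012)|((z>.07)&(z<.14)),(135,300,185,310)); rect(m,.08,"bin+flange")
m=blob(z>.1,(155,190,250,285));rect(m,.114,"tin")
for n,(u,v) in dict(bottle=(297,157),jar=(252,156),bowl=(198,166)).items(): print(n,P[v,u])
E
```

```text
bar [530.4 116.9] [114.8  10.5] 0.04 z 0.1249
board [ 505.3 -427.8] [262.3 340.2] 87.15 z 0.0151
bin+flange [525.7 198.9] [271.  392.7] 1.69 z 0.0818
tin [481.8 312.2] [63.6 64. ] 63.35 z 0.1136
bottle [ 0.75730968 -0.02276548  0.17960453]
jar [0.77473998 0.09826253 0.09992071]
bowl [0.76316985 0.26201904 0.00840369]
```

Call:
{"name": "drive_tool", "arguments": {
  "moves": [
    {"turn": -0.126, "claw": 1},
    {"turn": -0.127, "claw": 1},
    {"turn": -0.126, "claw": 1},
    {"delta_pos": [31, 50, 0], "claw": 1},
    {"delta_pos": [31, 50, 0], "claw": 1},
    {"delta_pos": [31, 50, 0], "claw": 1},
    {"delta_pos": [31, 50, 0], "claw": 1},
    {"delta_pos": [31, 50, 0], "claw": 1},
    {"delta_pos": [31, 50, 0], "claw": 1},
    {"delta_pos": [31, 50, 0], "claw": 1},
    {"delta_pos": [31, 50, 0], "claw": 1},
    {"delta_pos": [31, 50, 0], "claw": 1}
  ]
}}

```text
invalid input
```

Call:
{"name": "drive_tool", "arguments": {
  "moves": [
    {"delta_pos": [23, 28, 30], "claw": 1},
    {"delta_pos": [0, 0, 30], "claw": 1},
    {"delta_pos": [0, 0, 0], "claw": 1}
  ]
}}

```text
invalid input
```

Call:
{"name": "drive_tool", "arguments": {
  "moves": [
    {"delta_pos": [0, 0, 0], "turn": -0.126, "claw": 1},
    {"delta_pos": [0, 0, 0], "turn": -0.127, "claw": 1},
    {"delta_pos": [0, 0, 0], "turn": -0.126, "claw": 1},
    {"delta_pos": [31, 50, 0], "turn": 0, "claw": 1},
    {"delta_pos": [31, 50, 0], "turn": 0, "claw": 1},
    {"delta_pos": [31, 50, 0], "turn": 0, "claw": 1},
    {"delta_pos": [31, 50, 0], "turn": 0, "claw": 1},
    {"delta_pos": [31, 50, 0], "turn": 0, "claw": 1},
    {"delta_pos": [31, 50, 0], "turn": 0, "claw": 1},
    {"delta_pos": [31, 50, 0], "turn": 0, "claw": 1},
    {"delta_pos": [31, 50, 0], "turn": 0, "claw": 1},
    {"delta_pos": [31, 50, 0], "turn": 0, "claw": 1}
  ]
}}

```text
time_s: 1.65
tcp_pos: [0.5067, 0.1443, 0.2225]
ee_rot: [[1.0, 0.03, 0.0], [0.03, -1.0, 0.0], [0.0, -0.0, -1.0]]
wrist_force: [0.7, 0.3, -0.4]
gripper_width: 1.002
gripper_force: 0.0
```

Call:
{"name": "drive_tool", "arguments": {
  "moves": [
    {"delta_pos": [22, 27, 30], "turn": 0, "claw": 1},
    {"delta_pos": [0, 0, 40], "turn": 0, "claw": 1},
    {"delta_pos": [0, 0, 30], "turn": 0, "claw": 1},
    {"delta_pos": [0, 0, 24], "turn": 0, "claw": 1},
    {"delta_pos": [0, 0, 0], "turn": 0, "claw": 1},
    {"delta_pos": [0, 0, 0], "turn": 0, "claw": 0},
    {"delta_pos": [0, 0, 0], "turn": 0, "claw": 0},
    {"delta_pos": [0, 0, 0], "turn": 0, "claw": 0},
    {"delta_pos": [0, 0, 0], "turn": 0, "claw": 0},
    {"delta_pos": [0, 0, 0], "turn": 0, "claw": 0},
    {"delta_pos": [0, 0, 0], "turn": 0, "claw": 0}
  ]
}}

```text
time_s: 3.02
tcp_pos: [0.5288, 0.1197, 0.0986]
ee_rot: [[1.0, 0.03, -0.0], [0.03, -1.0, -0.0], [-0.0, 0.0, -1.0]]
wrist_force: [0.2, -0.3, -0.4]
gripper_width: 0.403
gripper_force: 0.0
```

Call:
{"name": "drive_tool", "arguments": {
  "moves": [
    {"delta_pos": [0, 0, 0], "turn": 0, "claw": 0},
    {"delta_pos": [0, 0, 0], "turn": 0, "claw": 0},
    {"delta_pos": [0, 0, 0], "turn": 0, "claw": 0},
    {"delta_pos": [0, 0, 0], "turn": 0, "claw": 0},
    {"delta_pos": [0, 0, 0], "turn": 0, "claw": 0},
    {"delta_pos": [0, 0, 0], "turn": 0, "claw": 0}
  ]
}}

```text
time_s: 3.78
tcp_pos: [0.5288, 0.1195, 0.0985]
ee_rot: [[1.0, 0.03, -0.0], [0.03, -1.0, -0.0], [-0.0, 0.0, -1.0]]
wrist_force: [0.9, -1.0, 0.3]
gripper_width: 0.161
gripper_force: 30.0
```

Call:
{"name": "drive_tool", "arguments": {
  "moves": [
    {"delta_pos": [0, 0, -8], "turn": 0, "claw": 0},
    {"delta_pos": [0, 0, -12], "turn": 0, "claw": 0},
    {"delta_pos": [0, 0, -20], "turn": 0, "claw": 0},
    {"delta_pos": [0, 0, -25], "turn": 0, "claw": 0},
    {"delta_pos": [0, 0, -15], "turn": 0, "claw": 0},
    {"delta_pos": [0, 0, 0], "turn": 0, "claw": 0}
  ]
}}

```text
time_s: 4.53
tcp_pos: [0.5294, 0.1201, 0.1799]
ee_rot: [[1.0, 0.03, 0.003], [0.03, -1.0, 0.002], [0.003, -0.002, -1.0]]
wrist_force: [-1.1, 0.5, -3.7]
gripper_width: 0.156
gripper_force: 30.0
```

```bash
python3 - <<'E'
from h import *
c=cap("scene"); cv2.imwrite("pics/s1.png",c["color"][...,::-1]); s=monitor.sense(); print(s["wrist_force"],s["moment"],s["tcp_pos"])
E
```

```text
[-0.46209691 -0.27811387 -4.15239843] [-0.06765411  0.07481047 -0.01271297] [0.52859292 0.11976417 0.17864759]
```

View pics/s1.png

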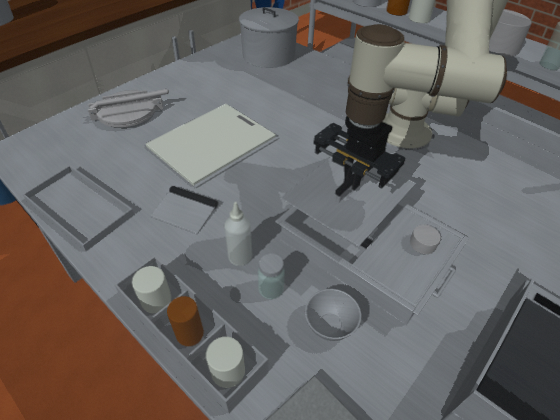

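Call:
{"name": "drive_tool", "arguments": {
  "moves": [
    {"delta_pos": [-2, 20, 0], "turn": 0, "claw": 0},
    {"delta_pos": [-3, 40, 0], "turn": 0, "claw": 0},
    {"delta_pos": [-4, 52, 0], "turn": 0, "claw": 0},
    {"delta_pos": [-4, 55, 0], "turn": 0, "claw": 0},
    {"delta_pos": [-4, 58, 0], "turn": 0, "claw": 0},
    {"delta_pos": [-4, 58, 0], "turn": 0, "claw": 0},
    {"delta_pos": [-4, 58, 0], "turn": 0, "claw": 0},
    {"delta_pos": [-4, 58, 0], "turn": 0, "claw": 0},
    {"delta_pos": [-4, 55, 0], "turn": 0, "claw": 0},
    {"delta_pos": [-4, 45, 0], "turn": 0, "claw": 0},
    {"delta_pos": [-2, 30, 0], "turn": 0, "claw": 0},
    {"delta_pos": [-1, 17, 0], "turn": 0, "claw": 0}
  ]
}}

```text
time_s: 6.08
tcp_pos: [0.5036, -0.4289, 0.1767]
ee_rot: [[1.0, 0.028, -0.003], [0.028, -1.0, 0.002], [-0.003, -0.002, -1.0]]
wrist_force: [-0.3, 1.2, -3.9]
gripper_width: 0.159
gripper_force: 30.0
```

Call:
{"name": "drive_tool", "arguments": {
  "moves": [
    {"delta_pos": [0, 0, 20], "turn": 0, "claw": 0},
    {"delta_pos": [0, 0, 30], "turn": 0, "claw": 0},
    {"delta_pos": [0, 0, 30], "turn": 0, "claw": 0},
    {"delta_pos": [0, 0, 25], "turn": 0, "claw": 0},
    {"delta_pos": [0, 0, 15], "turn": 0, "claw": 0},
    {"delta_pos": [0, 0, 6], "turn": 0, "claw": 0},
    {"delta_pos": [0, 0, 0], "turn": 0, "claw": 0}
  ]
}}

```text
time_s: 6.95
tcp_pos: [0.5055, -0.4274, 0.0528]
ee_rot: [[1.0, 0.031, 0.0], [0.031, -1.0, -0.0], [0.0, 0.0, -1.0]]
wrist_force: [-0.5, 0.1, -3.0]
gripper_width: 0.157
gripper_force: 30.0
```

Call:
{"name": "drive_tool", "arguments": {
  "moves": [
    {"delta_pos": [0, 0, 5], "turn": 0, "claw": 0},
    {"delta_pos": [0, 0, 4], "turn": 0, "claw": 0},
    {"delta_pos": [0, 0, 3], "turn": 0, "claw": 0},
    {"delta_pos": [0, 0, 0], "turn": 0, "claw": 0}
  ]
}}

```text
time_s: 7.45
tcp_pos: [0.5054, -0.4273, 0.0415]
ee_rot: [[1.0, 0.031, 0.0], [0.031, -1.0, -0.0], [0.0, 0.0, -1.0]]
wrist_force: [-1.5, 2.0, 3.0]
gripper_width: 0.157
gripper_force: 30.0
```

Call:
{"name": "drive_tool", "arguments": {
  "moves": [
    {"delta_pos": [0, 0, 0], "turn": 0, "claw": 0.6},
    {"delta_pos": [0, 0, 0], "turn": 0, "claw": 0.6},
    {"delta_pos": [0, 0, 0], "turn": 0, "claw": 0.6},
    {"delta_pos": [0, 0, 0], "turn": 0, "claw": 0.6},
    {"delta_pos": [0, 0, 0], "turn": 0, "claw": 0.6},
    {"delta_pos": [0, 0, -20], "turn": 0, "claw": 0.7},
    {"delta_pos": [0, 0, -40], "turn": 0, "claw": 0.7},
    {"delta_pos": [0, 0, -50], "turn": 0, "claw": 0.7},
    {"delta_pos": [0, 0, -50], "turn": 0, "claw": 0.7},
    {"delta_pos": [-30, -40, 0], "turn": 0, "claw": 0.7}
  ]
}}

```text
time_s: 8.7
tcp_pos: [0.4778, -0.3909, 0.2055]
ee_rot: [[1.0, 0.029, 0.01], [0.029, -1.0, -0.007], [0.01, 0.007, -1.0]]
wrist_force: [0.4, 0.7, -0.0]
gripper_width: 0.699
gripper_force: 0.0
```

```bash
python3 - <<'E'
from h import *
a=[]
for n in ("scene","top"):
    c=cap(n); P=cloud(c); a.append(c["color"][...,::-1])
    if n=="top":
        z=P[...,2]; w=(P[...,0]>.40)&(P[...,0]<.66)&(P[...,1]>.0)&(P[...,1]<.26)
        np.save("topP",P)
s=cv2.resize(a[0][120:330,230:510],None,fx=2,fy=2); t=cv2.resize(a[1][180:320,140:300],None,fx=3,fy=3)
cv2.imwrite("pics/bin_s.png",s); cv2.imwrite("pics/top2.png",np.hstack([t,np.pad(a[1][180:330,380:500],((0,270),(0,0),(0,0)))]))
E
```

```text
(no output)
```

View pics/top2.png

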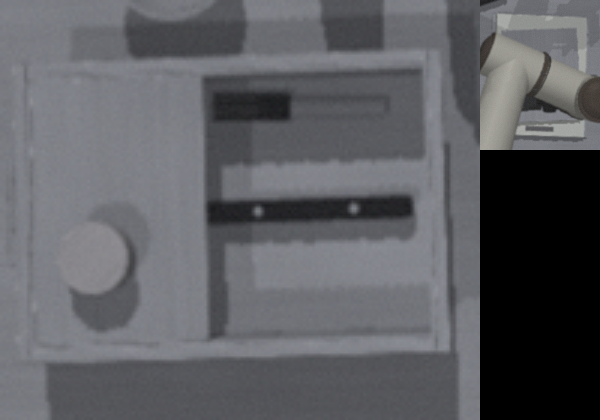

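View pics/bin_s.png

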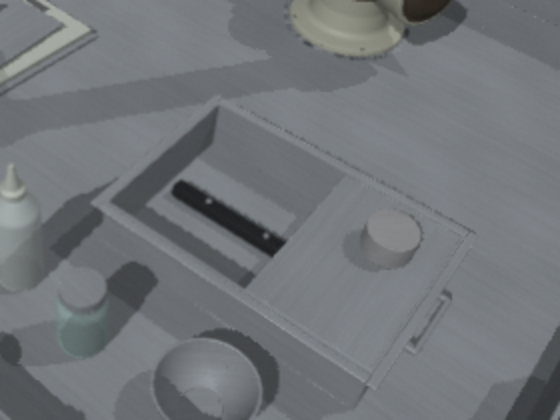

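The top view shows the black handle, crop (208,211)–(413,207), i.e. full-image end near (277.7,249). The brush is along the far wall and the turner has free room on both sides.

```bash
python3 - <<'E'
from h import *
c=cap("top");g=c["color"].astype(float).mean(2);M=np.zeros(g.shape,np.uint8);M[240:260,209:285]=g[240:260,209:285]<42
n,l,st,_=cv2.connectedComponentsWithStats(M);k=1+np.argmax(st[1:,4]);v,u=np.where(l==k)
W=np.array([ray(c,a,b,.026)[:2] for a,b in zip(u,v)])*1000
R=cv2.minAreaRect(W.astype(np.float32));print(R,W.min(0),W.max(0))
d=np.linalg.svd(W-W.mean(0))[2][0];print(d,np.degrees(np.arctan2(d[1],d[0])))
bc=np.array([525.7,198.9]);t=np.radians(91.69);Rb=np.array([[np.cos(t),np.sin(t)],[-np.sin(t),np.cos(t)]])
print(np.round(((cv2.boxPoints(R)-bc)@Rb.T),1), np.nanmedian(np.load("topP.npy")[l==k][:,2]))
s=monitor.sense();print(s["tcp_pos"],s["joints"])
E
```

```text
((523.2374877929688, 133.8873291015625), (75.94287109375, 13.996857643127441), 89.85761260986328) [516.14471462  95.92084949] [530.28829084 171.84821113]
[ 0.03378407 -0.99942916] -88.06394694090422
[[-102.6   12.6]
 [-103.1   -1.4]
 [ -27.2   -3.8]
 [ -26.7   10.2]] 0.02553780799557981
[ 0.47254253 -0.38670247  0.20107762] [-2.41384191e+01  2.15383648e+01 -3.48775608e+00 -3.16437945e-02
 -6.50090048e+01  1.15928954e+02]
```

Call:
{"name": "drive_tool", "arguments": {
  "moves": [
    {"delta_pos": [0, 0, 0], "turn": 0.174, "claw": 0.8},
    {"delta_pos": [0, 0, 0], "turn": 0.174, "claw": 0.8},
    {"delta_pos": [0, 0, 0], "turn": 0.174, "claw": 0.8},
    {"delta_pos": [0, 0, 0], "turn": 0.174, "claw": 0.8},
    {"delta_pos": [0, 0, 0], "turn": 0.174, "claw": 0.8},
    {"delta_pos": [0, 0, 0], "turn": 0.174, "claw": 0.8},
    {"delta_pos": [0, 0, 0], "turn": 0.174, "claw": 0.8},
    {"delta_pos": [0, 0, 0], "turn": 0.174, "claw": 0.8},
    {"delta_pos": [0, 0, 0], "turn": 0.175, "claw": 0.8},
    {"delta_pos": [0, 0, 0], "turn": 0, "claw": 0.8}
  ]
}}

```text
time_s: 10.1
tcp_pos: [0.4746, -0.3887, 0.2001]
ee_rot: [[0.036, -0.999, -0.0], [-0.999, -0.036, -0.0], [0.0, 0.0, -1.0]]
wrist_force: [0.2, 1.2, -0.7]
gripper_width: 0.805
gripper_force: 0.0
```

Call:
{"name": "drive_tool", "arguments": {
  "moves": [
    {"delta_pos": [-30, -5, 0], "turn": 0, "claw": 0.8},
    {"delta_pos": [-45, -7, 0], "turn": 0, "claw": 0.8},
    {"delta_pos": [-50, -7, 0], "turn": 0, "claw": 0.8},
    {"delta_pos": [-50, -7, 0], "turn": 0, "claw": 0.8},
    {"delta_pos": [-50, -7, 0], "turn": 0, "claw": 0.8},
    {"delta_pos": [-50, -7, 0], "turn": 0, "claw": 0.8},
    {"delta_pos": [-50, -7, 0], "turn": 0, "claw": 0.8},
    {"delta_pos": [-50, -7, 0], "turn": 0, "claw": 0.8},
    {"delta_pos": [-45, -7, 0], "turn": 0, "claw": 0.8},
    {"delta_pos": [-30, -5, 0], "turn": 0, "claw": 0.8},
    {"delta_pos": [0, 0, 0], "turn": 0, "claw": 0.8},
    {"delta_pos": [0, 0, 0], "turn": 0, "claw": 0.8}
  ]
}}

```text
time_s: 11.6
tcp_pos: [0.5248, 0.0634, 0.2004]
ee_rot: [[0.035, -0.999, -0.0], [-0.999, -0.035, -0.0], [0.0, 0.0, -1.0]]
wrist_force: [0.2, 0.0, -0.2]
gripper_width: 0.801
gripper_force: 0.0
```

```bash
python3 - <<'E'
from h import *
s=monitor.sense();print(s["tcp_pos"],s["joints"],s["ee_rot"])
c=cap("top");P=cloud(c)
w=(P[...,0]>.32)&(P[...,0]<.7)&(P[...,1]<-.27)&(P[...,1]>-.62)
b=(c["color"].mean(2)<40)&w&(P[...,2]<.08)&(P[...,2]>.04);print(b.sum(),np.nanmedian(P[b],0),P[b].min(0),P[b].max(0))
p=w&(P[...,2]>.02)&(P[...,2]<.036);Q=P[p];A=np.c_[Q[:,:2],np.ones(len(Q))];print(len(Q),np.linalg.lstsq(A,Q[:,2],rcond=None)[0],np.median(Q,0),np.percentile(Q,[1,99],0))
E
```

```text
[0.52482943 0.06343227 0.20038269] [ 2.44892083e+01  1.37289812e+01 -1.49666399e+01  5.83893026e-03
 -6.13345737e+01 -2.24611399e+01] [[ 3.54380207e-02 -9.99371778e-01 -4.42521647e-04]
 [-9.99371836e-01 -3.54378899e-02 -2.99825607e-04]
 [ 2.83955216e-04  4.52868897e-04 -9.99999857e-01]]
33 [ 0.49982468 -0.42562844  0.06777731] [ 0.44823049 -0.4325446   0.05764439] [ 0.55960938 -0.41868928  0.07269398]
6686 [0.00035808 0.00015331 0.02603029] [ 0.50517327 -0.4213768   0.02608553] [[ 0.36846523 -0.53474606  0.0202696 ]
 [ 0.63642831 -0.31801027  0.03355064]]
```

Cover lies flat and centred (plate at 26 mm). Now descend to the handle.

Call:
{"name": "drive_tool", "arguments": {
  "moves": [
    {"delta_pos": [-5, 0, 30], "turn": 0, "claw": 0.7},
    {"delta_pos": [0, 0, 40], "turn": 0, "claw": 0.7},
    {"delta_pos": [0, 0, 45], "turn": 0, "claw": 0.7},
    {"delta_pos": [0, 0, 40], "turn": 0, "claw": 0.7},
    {"delta_pos": [0, 0, 24], "turn": 0, "claw": 0.7},
    {"delta_pos": [0, 0, 10], "turn": 0, "claw": 0.7},
    {"delta_pos": [0, 0, 0], "turn": 0, "claw": 0.7}
  ]
}}

```text
time_s: 12.52
tcp_pos: [0.5248, 0.0681, 0.0115]
ee_rot: [[0.034, -0.999, -0.0], [-0.999, -0.034, -0.0], [0.0, 0.0, -1.0]]
wrist_force: [0.1, 0.7, 0.7]
gripper_width: 0.701
gripper_force: 0.0
```

Call:
{"name": "drive_tool", "arguments": {
  "moves": [
    {"delta_pos": [0, 0, 0], "turn": 0, "claw": 0},
    {"delta_pos": [0, 0, 0], "turn": 0, "claw": 0},
    {"delta_pos": [0, 0, 0], "turn": 0, "claw": 0},
    {"delta_pos": [0, 0, 0], "turn": 0, "claw": 0},
    {"delta_pos": [0, 0, 0], "turn": 0, "claw": 0},
    {"delta_pos": [0, 0, 0], "turn": 0, "claw": 0},
    {"delta_pos": [0, 0, 0], "turn": 0, "claw": 0},
    {"delta_pos": [0, 0, 0], "turn": 0, "claw": 0}
  ]
}}

```text
time_s: 13.52
tcp_pos: [0.5247, 0.0688, 0.0117]
ee_rot: [[0.034, -0.999, 0.0], [-0.999, -0.034, 0.0], [-0.0, -0.0, -1.0]]
wrist_force: [-0.2, -0.9, 2.4]
gripper_width: 0.246
gripper_force: 30.0
```

Call:
{"name": "drive_tool", "arguments": {
  "moves": [
    {"delta_pos": [0, 0, -6], "turn": 0, "claw": 0},
    {"delta_pos": [0, 0, -8], "turn": 0, "claw": 0},
    {"delta_pos": [0, 0, -8], "turn": 0, "claw": 0},
    {"delta_pos": [0, 0, -8], "turn": 0, "claw": 0},
    {"delta_pos": [0, 0, 0], "turn": 0, "claw": 0}
  ]
}}

```text
time_s: 14.15
tcp_pos: [0.5252, 0.069, 0.0424]
ee_rot: [[0.034, -0.999, 0.002], [-0.999, -0.034, 0.001], [-0.001, -0.002, -1.0]]
wrist_force: [0.9, 0.5, -2.1]
gripper_width: 0.248
gripper_force: 30.0
```

```bash
cat > look.py <<'E'
from h import *; import sys
s=monitor.sense();print(s["tcp_pos"],s["wrist_force"],s["moment"],s["gripper_width"])
c=cap("scene");P=cloud(c);g=c["color"].mean(2);cv2.imwrite("pics/%s.png"%sys.argv[1],cv2.resize(c["color"][20:320,230:510],None,fx=2,fy=2)[...,::-1])
# dark handle points: height along bin x
bc=np.array([525.7,198.9]);t=np.radians(91.69);q=(P[...,:2]*1000-bc);bx=q[...,0]*np.cos(t)+q[...,1]*np.sin(t);by=-q[...,0]*np.sin(t)+q[...,1]*np.cos(t)
tz=s["tcp_pos"][2]
m=(g<45)&(abs(by)<25)&(bx<40)&(bx>-400)&(P[...,2]<tz+.012)&(P[...,2]>.01)
for a in range(-400,40,20):
    k=m&(bx>=a)&(bx<a+20)
    if k.sum()>4: print(a+10,k.sum(),np.round(np.percentile(P[k][:,2]*1000,[10,50,90]),0),end="; ")
E
python3 look.py l1
```

```text
[0.52517287 0.06897969 0.04243339] [ 0.89550375  0.5423784  -2.12839483] [-0.15308907 -0.09942854 -0.03167493] 0.24828953105683133
-130 27 [47. 52. 54.]; -110 51 [44. 51. 54.]; -90 66 [42. 49. 52.]; -70 68 [39. 47. 50.]; -50 68 [39. 46. 48.]; -30 65 [35. 43. 46.]; -10 69 [32. 41. 44.]; 10 20 [37. 40. 43.];
```

The handle slopes 0.1, so it is pivoting in the pads with the tip resting on the floor. Continuing.

Call:
{"name": "drive_tool", "arguments": {
  "moves": [
    {"delta_pos": [0, 0, -8], "turn": 0, "claw": 0},
    {"delta_pos": [0, 0, -8], "turn": 0, "claw": 0},
    {"delta_pos": [0, 0, -8], "turn": 0, "claw": 0},
    {"delta_pos": [2, 0, -8], "turn": 0, "claw": 0},
    {"delta_pos": [6, 0, -8], "turn": 0, "claw": 0},
    {"delta_pos": [8, 0, -8], "turn": 0, "claw": 0},
    {"delta_pos": [8, 0, -8], "turn": 0, "claw": 0},
    {"delta_pos": [8, 0, -8], "turn": 0, "claw": 0},
    {"delta_pos": [0, 0, 0], "turn": 0, "claw": 0},
    {"delta_pos": [0, 0, 0], "turn": 0, "claw": 0}
  ]
}}

```text
time_s: 15.45
tcp_pos: [0.5257, 0.0367, 0.1055]
ee_rot: [[0.034, -0.999, 0.0], [-0.999, -0.034, 0.0], [-0.0, -0.0, -1.0]]
wrist_force: [0.8, 1.0, -1.4]
gripper_width: 0.251
gripper_force: 30.0
```

```bash
python3 look.py l2
```

```text
[0.5257272  0.03671316 0.10548106] [ 0.78469825  1.00859873 -1.36798301] [-0.14505939 -0.12987469 -0.04991194] 0.25111776198568925
-170 9 [110. 115. 117.]; -150 76 [104. 112. 117.]; -130 70 [ 97. 105. 109.]; -110 76 [ 91.  98. 102.]; -90 73 [84. 92. 95.]; -70 76 [76. 84. 89.]; -50 65 [70. 77. 81.]; -30 76 [62. 72. 76.]; -10 42 [58. 66. 69.];
```

View pics/l2.png

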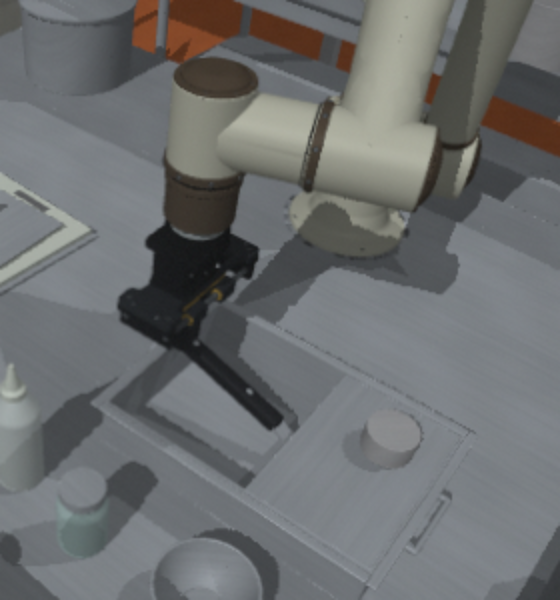

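Call:
{"name": "drive_tool", "arguments": {
  "moves": [
    {"delta_pos": [8, 0, -6], "turn": 0, "claw": 0},
    {"delta_pos": [9, 0, -6], "turn": 0, "claw": 0},
    {"delta_pos": [9, 0, -6], "turn": 0, "claw": 0},
    {"delta_pos": [9, 0, -6], "turn": 0, "claw": 0},
    {"delta_pos": [9, 0, -6], "turn": 0, "claw": 0},
    {"delta_pos": [9, 0, -6], "turn": 0, "claw": 0},
    {"delta_pos": [9, 0, -6], "turn": 0, "claw": 0},
    {"delta_pos": [9, 0, -6], "turn": 0, "claw": 0},
    {"delta_pos": [9, 0, -6], "turn": 0, "claw": 0},
    {"delta_pos": [9, 0, -6], "turn": 0, "claw": 0},
    {"delta_pos": [9, 0, -4], "turn": 0, "claw": 0},
    {"delta_pos": [0, 0, 0], "turn": 0, "claw": 0}
  ]
}}

```text
time_s: 17.0
tcp_pos: [0.5292, -0.0618, 0.1699]
ee_rot: [[0.033, -0.999, 0.001], [-0.999, -0.033, 0.0], [-0.0, -0.001, -1.0]]
wrist_force: [0.8, 0.6, -2.9]
gripper_width: 0.252
gripper_force: 30.0
```

```bash
python3 look.py l3
```

```text
[ 0.52923774 -0.06176089  0.16986027] [ 0.82372     0.58921501 -2.85160081] [-0.16623665 -0.05115153 -0.00221064] 0.251622043573529
-270 13 [176. 181. 181.]; -250 79 [169. 176. 180.]; -230 68 [160. 169. 173.]; -210 76 [153. 160. 165.]; -190 73 [145. 153. 158.]; -170 74 [137. 146. 150.]; -150 74 [129. 138. 142.]; -130 80 [123. 130. 135.]; -110 40 [120. 125. 128.];
```

View pics/l3.png

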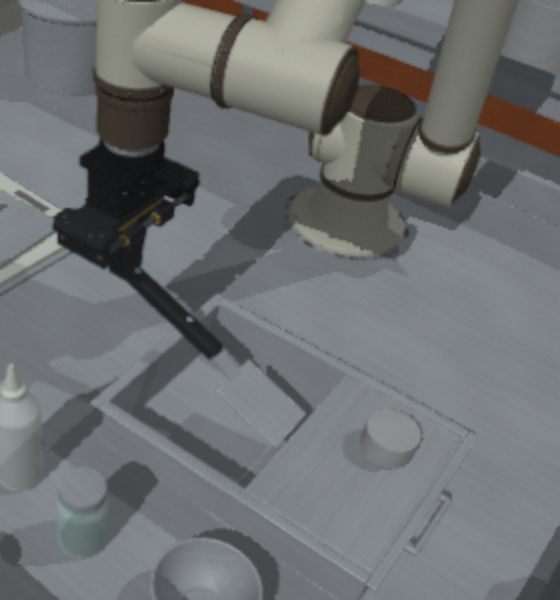

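Call:
{"name": "drive_tool", "arguments": {
  "moves": [
    {"delta_pos": [8, 0, 0], "turn": 0, "claw": 0},
    {"delta_pos": [10, 0, 0], "turn": 0, "claw": 0},
    {"delta_pos": [12, 0, 0], "turn": 0, "claw": 0},
    {"delta_pos": [12, 0, -2], "turn": 0, "claw": 0},
    {"delta_pos": [10, 0, -6], "turn": 0, "claw": 0},
    {"delta_pos": [5, 0, -10], "turn": 0, "claw": 0},
    {"delta_pos": [0, 0, -14], "turn": 0, "claw": 0},
    {"delta_pos": [0, 0, -16], "turn": 0, "claw": 0},
    {"delta_pos": [0, 0, -16], "turn": 0, "claw": 0},
    {"delta_pos": [0, 0, -10], "turn": 0, "claw": 0},
    {"delta_pos": [0, 0, -4], "turn": 0, "claw": 0},
    {"delta_pos": [0, 0, 0], "turn": 0, "claw": 0}
  ]
}}

```text
time_s: 18.55
tcp_pos: [0.5309, -0.118, 0.2475]
ee_rot: [[0.034, -0.999, -0.0], [-0.999, -0.034, 0.0], [-0.0, 0.0, -1.0]]
wrist_force: [0.4, 0.1, -2.1]
gripper_width: 0.248
gripper_force: 30.0
```

Call:
{"name": "drive_tool", "arguments": {
  "moves": [
    {"delta_pos": [0, 0, -8], "turn": 0, "claw": 0},
    {"delta_pos": [0, 0, -14], "turn": 0, "claw": 0},
    {"delta_pos": [0, 0, -16], "turn": 0, "claw": 0},
    {"delta_pos": [0, 0, -12], "turn": 0, "claw": 0},
    {"delta_pos": [0, 0, -6], "turn": 0, "claw": 0},
    {"delta_pos": [0, 0, 0], "turn": 0, "claw": 0},
    {"delta_pos": [0, 0, 0], "turn": 0, "claw": 0},
    {"delta_pos": [0, 0, 0], "turn": 0, "claw": 0}
  ]
}}

```text
time_s: 19.55
tcp_pos: [0.5308, -0.1181, 0.3029]
ee_rot: [[0.034, -0.999, -0.001], [-0.999, -0.034, 0.0], [-0.0, 0.001, -1.0]]
wrist_force: [-0.4, -0.6, -2.9]
gripper_width: 0.248
gripper_force: 30.0
```

```bash
python3 look.py l4; python3 - <<'E'
from h import *
P=cloud(cap("scene"));q=P*1000
m=(abs(q[...,0]-527)<50)&(q[...,1]>-60)&(q[...,1]<260)&(q[...,2]>120)&(q[...,2]<300)
Q=q[m];print(len(Q));[print(a,np.round(np.median(Q[(Q[:,1]>=a)&(Q[:,1]<a+30)],0)),((Q[:,1]>=a)&(Q[:,1]<a+30)).sum()) for a in range(-60,240,30) if ((Q[:,1]>=a)&(Q[:,1]<a+30)).sum()>3]
print(Q[Q[:,2].argmin()],Q[Q[:,1].argmax()])
E
```

```text
[ 0.5307533  -0.11810463  0.3029401 ] [-0.35011904 -0.63201369 -2.86223235] [-0.11276923 -0.08436613 -0.02399314] 0.24819233387106465
-330 15 [305. 310. 314.]; -310 91 [298. 309. 313.]; -290 91 [290. 299. 304.]; -270 89 [280. 289. 294.]; -250 95 [269. 279. 284.]; -230 87 [260. 270. 275.]; -210 87 [249. 259. 264.]; -190 92 [240. 250. 256.]; -170 38 [238. 244. 247.]; 1572
-60 [538. -45. 275.] 156
-30 [537. -15. 260.] 159
0 [534.  16. 245.] 168
30 [528.  51. 212.] 203
60 [528.  75. 199.] 338
90 [526. 105. 185.] 340
120 [527. 129. 173.] 208
[487.64314474 134.86913284 165.50609966] [561.10405583 139.3578929  168.39231462]
```

View pics/l4.png

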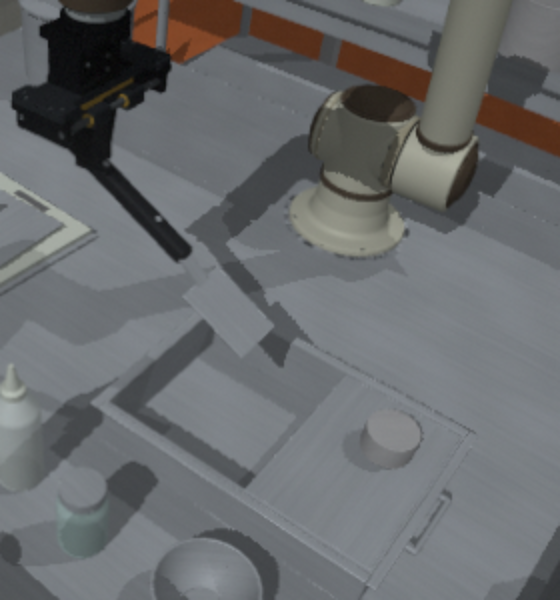

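The turner is out of the bin, with its tip at (134–139 mm y, 166 mm z). I'll raise it slightly and check that it stays still.

Call:
{"name": "drive_tool", "arguments": {
  "moves": [
    {"delta_pos": [0, 0, -5], "turn": 0, "claw": 0},
    {"delta_pos": [0, 0, -6], "turn": 0, "claw": 0},
    {"delta_pos": [0, 0, -6], "turn": 0, "claw": 0},
    {"delta_pos": [0, 0, -3], "turn": 0, "claw": 0},
    {"delta_pos": [0, 0, 0], "turn": 0, "claw": 0},
    {"delta_pos": [0, 0, 0], "turn": 0, "claw": 0},
    {"delta_pos": [0, 0, 0], "turn": 0, "claw": 0},
    {"delta_pos": [0, 0, 0], "turn": 0, "claw": 0},
    {"delta_pos": [0, 0, 0], "turn": 0, "claw": 0},
    {"delta_pos": [0, 0, 0], "turn": 0, "claw": 0}
  ]
}}

```text
time_s: 20.9
tcp_pos: [0.531, -0.1181, 0.3235]
ee_rot: [[0.034, -0.999, -0.0], [-0.999, -0.034, 0.0], [-0.0, 0.0, -1.0]]
wrist_force: [0.8, 0.1, -2.2]
gripper_width: 0.252
gripper_force: 30.0
```

```bash
python3 - <<'E'
from h import *
s=monitor.sense();print(s["tcp_pos"],s["gripper_force"],s["wrist_force"])
for i in range(2):
    for j in range(5*i): cap("scene")
    q=cloud(cap("scene"))*1000
    m=(abs(q[...,0]-527)<50)&(q[...,1]>60)&(q[...,1]<260)&(q[...,2]>120)&(q[...,2]<300);Q=q[m];print(Q[:,2].min(),Q[:,1].max())
P=cloud(cap("top"));w=(P[...,0]>.32)&(P[...,0]<.7)&(P[...,1]<-.27)&(P[...,1]>-.62)
Q=P[w&(P[...,2]>.02)&(P[...,2]<.036)];print(np.median(Q,0))
if 1: print(ticket.finish_job())
E
```

```text
[ 0.5310034  -0.11811959  0.32352668] 29.99933570623398 [ 0.8098385   0.11324584 -2.17177017]
185.8497342486516 139.62725373077194
187.07746467768172 139.81595473183444
[ 0.50515419 -0.42059392  0.02613817]
the job is handed in; nothing more can be done
None
```

The job is handed in, with no verdict returned: the cover lies flat near the middle of the board, and the gripper holds the turner still, its lowest point about 106 mm above the bin's rim.

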